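Put the transformer away and shut the drawer

ROBOT

A 6-joint arm with a two-finger parallel gripper is mounted at the origin on the work surface. World frame = base frame: x ahead of the robot, y to its left, z up, the work surface at z = 0. Lengths are in m, angles in rad, forces in N, time in s.
With the tool pointing down it reaches from about 0.375 to 0.9 m from the base axis. Payload 3.1 kg.
Tool frame: the origin (TCP) lies at the centre of the arm's flange, where the gripper is bolted on; the fingertips stand 173 mm ahead of it and the grasp point (between the pads) lies 155 mm ahead of it (tip_extent is the distance from the TCP to the fingertips, in m); z points along the fingers, y is the direction in which the jaws open and shut (so a half turn about z gives the same grasp; the last joint's range is limited). The gripper opens to 85 mm and grips with 20 to 120 N. Pads are 22 mm wide; open, the fingers measure 114 mm over their backs; the gripper's body (76 mm by 85 mm) begins 54 mm behind the grasp point. The pads swing forward as they close: fully open they stand 13 mm farther back than shut.
Start: joints at [-1.329, 0.527, 1.433, -0, 1.181, -0.178], TCP at [0.255, -0.571, 0.405] pointing down, gripper open.
Joint ranges: [-3.08, 3.08], [-0.75, 2.2], [0.22, 2.44], [-1.43, 4.57], [0, 2.65], [-2.85, 2.85]. Speed limits (rad/s): [2.79, 2.79, 3.14, 3.14, 3.14, 3.14].

INTERFACE

Orientations are given as a unit quaternion [x, y, z, w].
In Python, from station import sense, snapshot, sign_off, tip_extent gives the robot as it stands. The module is installed in compiled form; this text tells all that it offers.
- The arm moves only by the tool servo_tool, never from a script. Its argument "rows" is a list of rows, each a list of 3 entries, a list of its own where there are three numbers: the shift along the tool's x, y, z in mm, then the turn about the tool's z in degrees, then the opening, from -1 (shut) to 1 (fully open), so that 0 is half open. A call has 1 to 8 rows; each row is the pose to reach, as a shift and turn from the pose measured when the call began, along the tool's axes at that moment; what a row does not reach only later rows make up. A row lasts 1/10 s, in which the tool goes at most 50 mm and 8.59 degrees, less where a joint would pass 70% of its speed; a pose out of reach is approached as far as the arm can. A call with a gripper value outside its range is refused whole. The fingers move at their own pace and stop on an object; "force" is the grip in N (left out, the last holds). Time passes only in rows, so rows that repeat a pose let the fingers close. It gives the time, the measured TCP pose, the force and the opening at its end, in the units of the state.
- sense(): the state, without advancing time (a new reading comes with each control period).
- snapshot(name): name is "scene" or "top" or "wrist"; returns a dict with "image" (384x512x3 uint8, blue, green, red), "z_map" (384x512 float32, m along the optical axis (not along the pixel's ray), 0 where there is no reading), "vertical_fov" (degrees; the focal length in pixels is half the picture's height over the tangent of half this angle, whatever the lens; pixels are square), "cx", "cy" (the principal point, pixels), "cam_to_world" (4x4, takes a point from camera to world coordinates). Camera axes: x right, y down, z forward; pixel columns grow to the right and rows downward; lengths in m; the calibration is good to about 2 mm. A picture is of the moment at which its call begins.
- sign_off(): hands the job in, once; it reports no verdict.
The state is a dict: "t": time; "q": joint angles; "qd": joint speeds; "tau": joint torques, N m; "tcp_pos": TCP position; "tool_rot": TCP orientation; "force": force on the tool from outside, world axes, zero at the start; "ft_torque": the same for the moment, N m; "finger_gap": opening from 0.0 (shut) to 1.0 (fully open).
Only numpy, scipy, OpenCV 4.12 (cv2) and the standard library are available. Lean on these libraries where they do the work, as an engineer would, in place of code of your own. Each camera call takes 0.05 s, during which the arm holds its last target. There are 200 camera calls.

TASK

Of the two transformers on the bench, take the larger one and set it down upright inside the drawer that stands open; do not drop it in. Then push that drawer fully shut. Leave the small transformer where it is.

Things in the scene. Friction and masses are not known exactly. Their poses are not given: they have to be found in the camera images.
- transformer: Larger transformer, upright on the 3 mm mat in one of four places beside the drawer units. Dark steel core 54 (x) x 22 (y) mm on a steel foot strip 66 (x) x 24 mm; copper winding block 34 (x) x 40 (y) mm, 10 to 40 mm up, flat faces standing out on both y sides: grip these from above, about 30 mm up. 47 mm tall, 0.25 to 0.4 kg. Origin: centre of underside, z up.
- small_transformer: Small transformer of the same shape at 0.6 scale (foot 40 mm long, 29 mm tall), loose on the mat; to be left alone. Origin: centre of underside.
- drawer_floor (a point): Centre of the open drawer's inner floor; moves with it. x: the way it shuts, away from the robot; y left, z up. Inside 175 (x) x 138 (y) mm, walls 56 mm high; at least x = -87 to +20 mm is uncovered at the start. Front face at x = -108 mm; its bar handle (11 mm thick, 100 mm long along y) is centred at x = -143, z = +40 mm, free space in front: push along x on bar or face to shut.
- unit_drawer0 (a joint): Opening of that drawer, m: 0 shut (a stop), 0.115 to 0.145 at the start. About 1 N of friction, no spring or catch, stays where left. Its grey unit is fixed, 180 mm wide, 100 mm tall, with 66 mm of room over the drawer floor. A like unit, shut, stands left or right of it and is not used.
There are look-alikes about, which are no part of the job. What is shaped like the transformer but green or purple is not meant.

How it is judged:
By the outcome, as a careful person would: the job done as asked, in the order asked, and still so for the second after the job is handed in, with the robot touching nothing.
It also fails if it takes over 54 s, if anything falls off the work surface, if the arm or the gripper's body presses on something with over 40 N, if the wrist force passes 120 N, or if a joint passes its speed limit or range.

## Working session

There is one attempt and no reset: what is moved stays moved. The work goes in short steps, Python scripts to look and compute and a tool call to move; the robot and the scene stay as the last step left them, time stands still between calls to the robot, and variables do not carry over. Pictures are saved under pics/ and viewed, about 8 in all and at most 12, crops included, and the job is handed in when it is done.

Besides the shell and the picture viewer there is one more tool, called after "Call:" by a JSON object that holds its "fn" and its "kwargs". servo_tool: Moves the arm, as the interface text tells. Its arguments: {"type":"object","properties":{"rows":{"type":"array"},"force":{"type":"number"}},"required":["rows"]}

```bash
mkdir -p pics
cat > h.py <<'E'
import numpy as np, cv2
from station import sense, snapshot, sign_off, tip_extent
def cloud(s):
    h,w=s["z_map"].shape; f=h/2/np.tan(np.radians(s["vertical_fov"])/2)
    u,v=np.meshgrid(np.arange(w),np.arange(h)); z=s["z_map"]
    P=np.stack([(u-s["cx"])/f*z,(v-s["cy"])/f*z,z],-1)
    T=np.array(s["cam_to_world"]); return P@T[:3,:3].T+T[:3,3]
E
python3 - <<'E'
from h import *
a={n:snapshot(n) for n in("scene","top")}
for n,s in a.items():
    np.savez(f"{n}.npz",P=cloud(s),img=s["image"])
    print(n,s["vertical_fov"],s["cx"],s["cy"],np.round(s["cam_to_world"],3).tolist())
    cv2.imwrite(f"pics/{n}1.png",cv2.resize(s["image"],(800,600)))
print(sense())
E
```

```text
scene 45.37945984642724 258.6189596870201 185.6457607627433 [[-0.342, 0.606, -0.718, 1.296], [0.939, 0.235, -0.249, 0.275], [0.018, -0.76, -0.65, 0.803], [0.0, 0.0, 0.0, 1.0]]
top 45.22028438086697 257.23590357391527 194.5174617201782 [[-0.009, -0.986, 0.164, 0.283], [-1.0, 0.008, -0.009, -0.004], [0.008, -0.164, -0.986, 1.208], [0.0, 0.0, 0.0, 1.0]]
{'t': 0.1, 'q': array([-1.32947940e+00,  5.28351934e-01,  1.43379214e+00, -4.97613442e-05,
        1.18143249e+00, -1.78509526e-01]), 'qd': array([ 1.95937881e-03, -2.27706169e-03, -4.16505774e-03, -6.04257536e-04,
        3.38716733e-05, -1.78867569e-03]), 'tau': array([ 1.65540951e-04, -4.43303311e+01, -1.78586644e+01, -2.67777577e-04,
        3.88905595e-03,  2.74486302e-05]), 'tcp_pos': array([ 0.2546889 , -0.57039848,  0.4038385 ]), 'tool_rot': array([ 9.78046546e-01,  2.08384187e-01, -5.41435938e-05, -9.90743805e-04]), 'force': array([0.14837575, 0.9163978 , 0.14699053]), 'ft_torque': array([-0.01150082,  0.02297855, -0.01348903]), 'finger_gap': 1.0005230544535053}
```

View pics/top1.png

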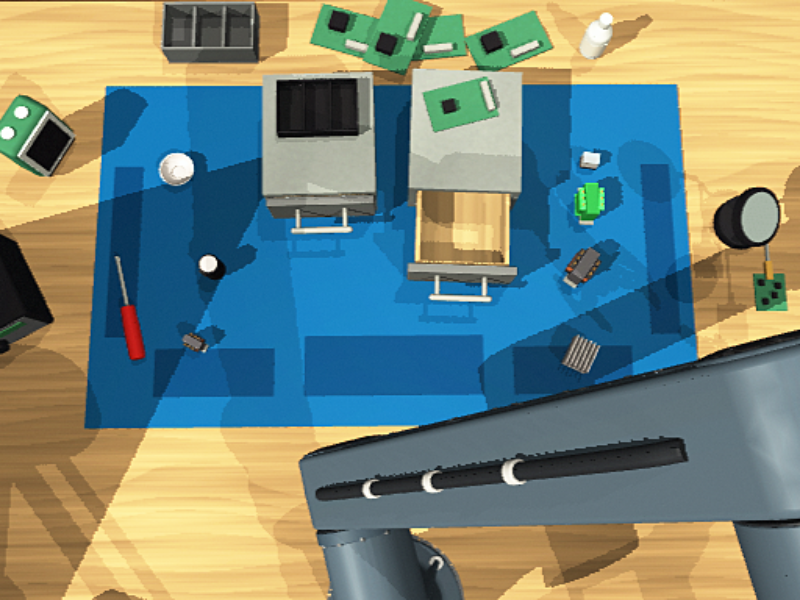

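View pics/scene1.png

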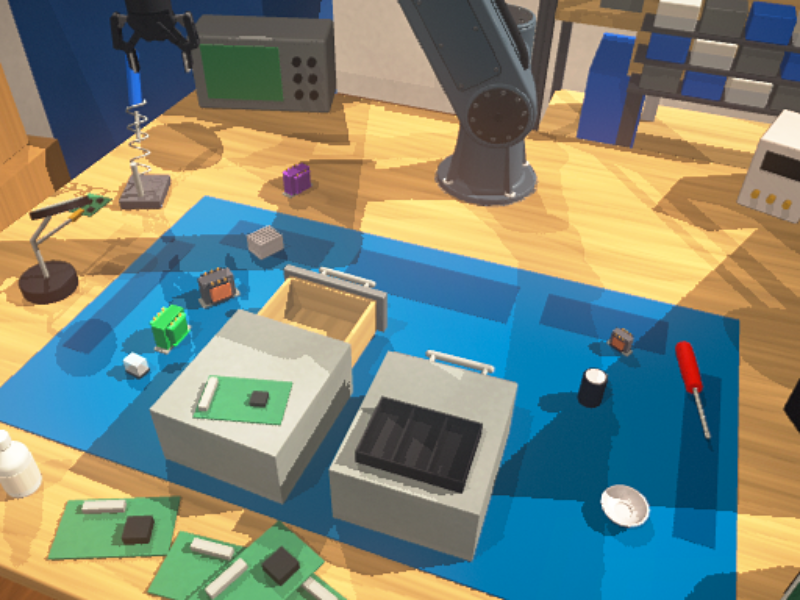

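The top view shows the large transformer at about (583,267), with the green look-alike at (590,200) and a grey heatsink at (582,353). The open drawer's interior is at (463,228) and its handle at (460,297). The small transformer is at (195,342). Next I'll measure these from both depth clouds.

Run:
```python
from h import *
k=.64
for n,c,r in(("top",(583,267),32),("scene",(217,287),32)):
    d=np.load(n+".npz");P=d["P"];c=np.array(c)*k
    u0,v0=(c-r*k).astype(int);u1,v1=(c+r*k).astype(int)
    Q=P[v0:v1,u0:u1].reshape(-1,3)
    m=Q[(Q[:,2]>.012)&(Q[:,2]<.07)]
    top=Q[(Q[:,2]>.042)&(Q[:,2]<.07)]
    for nm,q in(("all",m),("top",top)):
        if len(q)>5:
            rct=cv2.minAreaRect((q[:,:2]*1000).astype(np.float32))
            print(n,nm,len(q),"zmax",np.percentile(q[:,2],[50,98]).round(4),"rect",np.round(rct[0],1),np.round(rct[1],1),round(rct[2],1))
    print(" mat z",np.median(Q[Q[:,2]<.01][:,2]) if (Q[:,2]<.01).any() else None)
# drawer in top & scene
for n,(a,b,c,e) in {"top":(405,525,180,305),"scene":(255,390,258,370)}.items():
    P=np.load(n+".npz")["P"][int(c*k):int(e*k),int(a*k):int(b*k)].reshape(-1,3)
    print(n,"hist z",np.histogram(P[:,2],bins=np.arange(0,.12,.005)))
P=np.load("top.npz")["P"]
for (u,v) in [(463,228),(463,250),(430,228),(463,271),(415,271),(512,271),(460,298),(432,297),(490,298),(463,185),(416,230),(510,230),(195,342),(583,262),(575,275)]:
    print((u,v),P[int(v*k),int(u*k)].round(4))
```

```text
top all 341 zmax [0.047  0.0545] rect [ 540.7 -318.4] [40.2 54.3] 52.2
top top 280 zmax [0.0478 0.0545] rect [ 540.5 -318.7] [39.8 54.3] 53.3
 mat z 0.0023530913105357376
scene all 434 zmax [0.044  0.0531] rect [ 573.8 -323.9] [ 50.9 119. ] 76.5
scene top 224 zmax [0.0495 0.0535] rect [ 574.  -324.4] [ 48.8 119.6] 78.0
 mat z 0.003666187466844051
top hist z (array([1225,  225,   10,   91, 1342,  908,   58,   58,   34,   37,   46,
         51,   74,  190,  120,  207,  173,  265,  217,  100,  388,   47,
          0]), array([0.   , 0.005, 0.01 , 0.015, 0.02 , 0.025, 0.03 , 0.035, 0.04 ,
       0.045, 0.05 , 0.055, 0.06 , 0.065, 0.07 , 0.075, 0.08 , 0.085,
       0.09 , 0.095, 0.1  , 0.105, 0.11 , 0.115]))
scene hist z (array([1216,  336,    0,    7,  236,  434,  110,  121,  107,  142,  116,
        143,  161,  210,  227,  189,  331,  188,  223,   20, 1350,  186,
          0]), array([0.   , 0.005, 0.01 , 0.015, 0.02 , 0.025, 0.03 , 0.035, 0.04 ,
       0.045, 0.05 , 0.055, 0.06 , 0.065, 0.07 , 0.075, 0.08 , 0.085,
       0.09 , 0.095, 0.1  , 0.105, 0.11 , 0.115]))
(463, 228) [ 0.611  -0.1194  0.0249]
(463, 250) [ 0.5701 -0.1184  0.0252]
(430, 228) [ 0.6121 -0.0638  0.0225]
(463, 271) [ 0.5216 -0.1116  0.0884]
(415, 271) [ 0.5222 -0.0346  0.0887]
(512, 271) [ 0.5203 -0.1881  0.0919]
(460, 298) [ 0.4823 -0.1074  0.0689]
(432, 297) [ 0.4824 -0.0621  0.0699]
(490, 298) [ 0.4811 -0.1545  0.0735]
(463, 185) [ 0.6594 -0.1135  0.1019]
(416, 230) [ 0.6027 -0.0394  0.0374]
(510, 230) [ 0.6105 -0.2022  0.0045]
(195, 342) [0.4196 0.3265 0.0308]
(583, 262) [ 0.5448 -0.315   0.0469]
(575, 275) [ 0.5205 -0.3001  0.05  ]
```

Call:
{"fn": "servo_tool", "kwargs": {"rows": [[[45,-14,0],8,1],[[90,-28,0],16,1],[[135,-42,0],24,1],[[180,-56,0],32,1],[[225,-70,0],40,1],[[270,-84,0],48,1],[[315,-98,0],55,1],[[360,-113,0],62,1]]}}

```text
t: 0.9
tcp_pos: [0.5385, -0.319, 0.4037]
tool_rot: [0.945, -0.328, -0.001, -0.001]
force: [1.0, -0.3, -0.3]
finger_gap: 1.001
```

Run:
```python
from h import *
s=snapshot("wrist"); st=sense()
np.savez("w1.npz",P=cloud(s),img=s["image"]); cv2.imwrite("pics/w1.png",cv2.resize(s["image"],(800,600)))
print(st["t"],st["tcp_pos"].round(4),st["tool_rot"].round(4),st["q"].round(3)); print(np.round(s["cam_to_world"],3).tolist(),s["vertical_fov"])
```

```text
0.95 [ 0.5429 -0.3137  0.4038] [ 9.449e-01 -3.274e-01  9.000e-04 -3.700e-03] [-0.703  0.531  1.428  0.008  1.183  1.531]
[[-0.619, -0.757, -0.21, 0.59], [-0.785, 0.596, 0.167, -0.36], [-0.001, 0.268, -0.963, 0.373], [0.0, 0.0, 0.0, 1.0]] 65.53746537391982
```

View pics/w1.png

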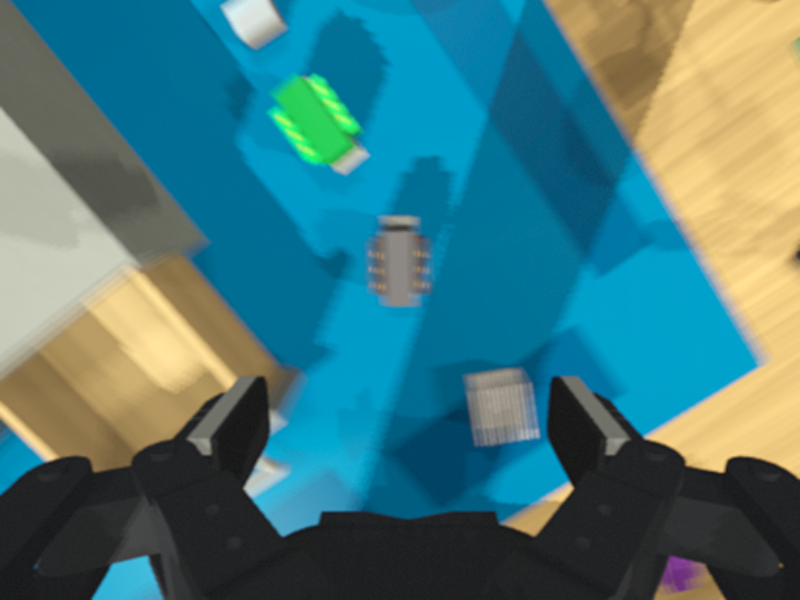

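The wrist view shows the large transformer at (400,262), with its copper windings standing out left and right, which is the jaw direction. Its long axis is vertical in the image. Next I'll refine its position from this cloud, and measure the drawer's floor and walls.

Run:
```python
from h import *
s=snapshot("wrist"); st=sense(); P=cloud(s); k=.64
def rect(q): 
    r=cv2.minAreaRect((q[:,:2]*1000).astype(np.float32)); return np.round(r[0],1),np.round(r[1],1),round(r[2],1)
Q=P[int(200*k):int(320*k),int(350*k):int(450*k)].reshape(-1,3)
for lo,hi in((.012,.056),(.025,.056),(.046,.056)):
    q=Q[(Q[:,2]>lo)&(Q[:,2]<hi)]; print(lo,len(q),np.median(q[:,2]).round(4),rect(q))
print("mat",np.median(Q[Q[:,2]<.01][:,2]))
tp=st["tcp_pos"]; q=st["tool_rot"]; print(st["t"],tp.round(4),q.round(4), "yaw",np.degrees(2*np.arctan2(q[1],q[0])))
d=np.load("top.npz")["P"][int(180*k):int(305*k),int(400*k):int(530*k)].reshape(-1,3)
fl=d[(d[:,2]>.018)&(d[:,2]<.03)&(d[:,0]<.66)]; print("floor",fl[:,2].mean(),rect(fl),fl.min(0),fl.max(0))
b=d[(d[:,2]>.055)&(d[:,2]<.082)&(d[:,0]<.495)]; print("bar",rect(b),np.median(b[:,2]))
f=d[(d[:,2]>.082)&(d[:,0]<.54)&(d[:,0]>.5)]; print("face",rect(f),np.median(f[:,2]))
u=d[(d[:,2]>.096)&(d[:,0]>.6)]; print("unit front x",np.percentile(u[:,0],1))
```

```text
0.012 1587 0.0496 (array([ 541.6, -317.7]), array([39.2, 53.7]), 52.9)
0.025 1527 0.0496 (array([ 541.6, -317.7]), array([39.2, 53.6]), 52.9)
0.046 1383 0.0498 (array([ 541.5, -317.6]), array([39.2, 53.4]), 53.0)
mat 0.0032787046581422286
1.0 [ 0.5408 -0.3159  0.4037] [ 9.465e-01 -3.228e-01 -3.000e-04 -2.000e-03] yaw -37.65998926478086
floor 0.024317138858461117 (array([ 588.6, -115. ]), array([179.1, 145.8]), 88.5) [ 0.51362936 -0.20606398  0.01801658] [ 0.65997774 -0.02559208  0.0298588 ]
bar (array([ 486.4, -108.9]), array([98.1, 19.6]), 87.2) 0.06864922698031806
face (array([ 527.2, -110.7]), array([172.2,  21.1]), 87.5) 0.08922082435143863
unit front x 0.6479272698628774
```

Call:
{"fn": "servo_tool", "kwargs": {"rows": [[[2,1,45],-0.7,1],[[2,1,90],-0.7,1],[[2,1,130],-0.7,1],[[2,1,165],-0.7,1],[[2,1,190],-0.7,1],[[2,1,207],-0.7,1],[[2,1,218],-0.7,1],[[2,1,218],-0.7,1]]}}

```text
t: 1.8
tcp_pos: [0.541, -0.3171, 0.1839]
tool_rot: [0.948, -0.317, -0.002, -0.003]
force: [-0.2, 1.1, 0.1]
finger_gap: 0.995
```

Call:
{"fn": "servo_tool", "kwargs": {"rows": [[[0,0,0],0,0.2],[[0,0,0],0,-0.3],[[0,0,0],0,-0.6],[[0,0,0],0,-1],[[0,0,0],0,-1],[[0,0,0],0,-1],[[0,0,0],0,-1],[[0,0,0],0,-1]], "force": 50}}

```text
t: 2.6
tcp_pos: [0.5414, -0.3175, 0.1853]
tool_rot: [0.948, -0.317, -0.001, -0.002]
force: [-1.2, 0.3, 5.5]
finger_gap: 0.46
```

Call:
{"fn": "servo_tool", "kwargs": {"rows": [[[0,0,-5],0,-1],[[0,0,-20],0,-1],[[0,0,-45],0,-1],[[0,0,-75],0,-1],[[0,0,-110],0,-1],[[0,0,-140],0,-1],[[0,0,-160],0,-1],[[0,0,-160],0,-1]]}}

```text
t: 3.4
tcp_pos: [0.5421, -0.3185, 0.3493]
tool_rot: [0.948, -0.317, 0.003, -0.001]
force: [0.5, -0.7, -3.1]
finger_gap: 0.457
```

Run:
```python
from h import *
s=snapshot("wrist"); st=sense(); tp=st["tcp_pos"]; q=st["tool_rot"]
np.savez("w2.npz",P=cloud(s),img=s["image"]); cv2.imwrite("pics/w2.png",cv2.resize(s["image"],(800,600)))
yaw=2*np.arctan2(q[1],q[0]); print(st["t"],tp.round(4),q.round(4),np.degrees(yaw),st["force"].round(2),st["finger_gap"])
d=np.array([.588,-.112])-tp[:2]; c,sn=np.cos(yaw),np.sin(yaw)
print("shift",d@[c,sn],d@[sn,-c])
```

```text
3.45 [ 0.5415 -0.3181  0.347 ] [ 9.485e-01 -3.168e-01  6.000e-04 -1.500e-03] -36.940451715162375 [ 0.18  0.41 -3.59] 0.46078822826819826
shift -0.0867470281592226 -0.1926835327404
```

View pics/w2.png

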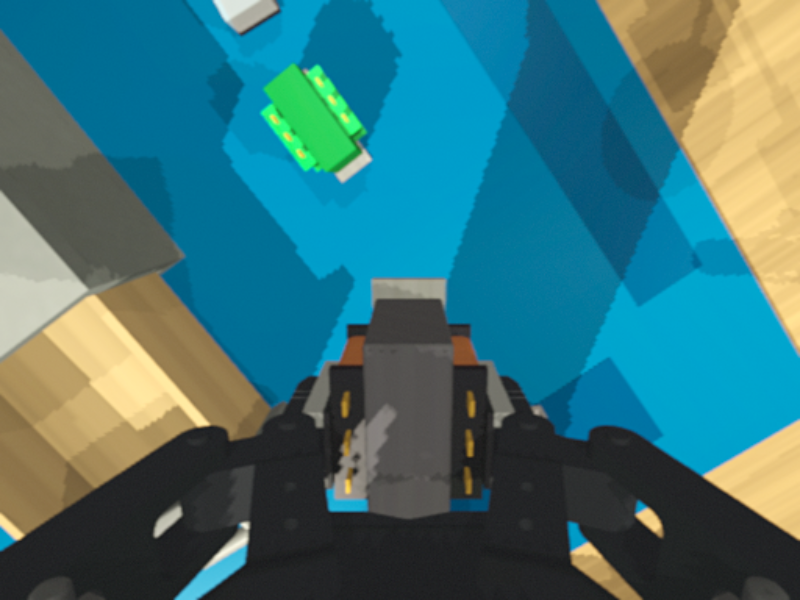

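The grasp is good: the windings sit between the pads, the gap matches about 39 mm, and the weight is about 3.3 N. Now I'll carry it over the drawer.

Call:
{"fn": "servo_tool", "kwargs": {"rows": [[[-8,-18,0],-4,-1],[[-24,-52,0],-10,-1],[[-40,-90,0],-17,-1],[[-56,-125,0],-23,-1],[[-70,-157,0],-29,-1],[[-81,-180,0],-34,-1],[[-87,-193,0],-35.5,-1],[[-87,-193,0],-35.5,-1]]}}

```text
t: 4.25
tcp_pos: [0.5876, -0.1097, 0.3462]
tool_rot: [1.0, -0.012, -0.001, -0.002]
force: [-0.0, -0.2, -3.6]
finger_gap: 0.461
```

Call:
{"fn": "servo_tool", "kwargs": {"rows": [[[0,0,0],0,-1],[[0,0,0],0,-1]]}}

```text
t: 4.45
tcp_pos: [0.5873, -0.1107, 0.3455]
tool_rot: [1.0, -0.013, -0.001, -0.002]
force: [-0.8, -1.0, -3.6]
finger_gap: 0.457
```

Run:
```python
from h import *
a={n:snapshot(n) for n in("wrist","top","scene")}; st=sense(); tp=st["tcp_pos"]; q=st["tool_rot"]
for n,s in a.items(): np.savez(n+"3.npz",P=cloud(s),img=s["image"])
cv2.imwrite("pics/c3.png",np.hstack([cv2.resize(a[n]["image"],(400,300)) for n in("wrist","top")]))
yaw=2*np.arctan2(q[1],q[0]); print(st["t"],tp.round(4),q.round(4),np.degrees(yaw),st["force"].round(2),st["finger_gap"])
P=cloud(a["wrist"]); Z=P[...,2]
print("near top pts", [ (lo,((Z>lo)&(Z<lo+.01)).sum()) for lo in np.arange(.01,.23,.01).round(2)])
```

```text
4.6 [ 0.5875 -0.1108  0.3461] [ 9.999e-01 -1.260e-02 -6.000e-04 -1.900e-03] -1.4462717890333252 [-1.2  -0.28 -3.5 ] 0.4602603155984948
near top pts [(np.float64(0.01), np.int64(1344)), (np.float64(0.02), np.int64(14101)), (np.float64(0.03), np.int64(1988)), (np.float64(0.04), np.int64(2609)), (np.float64(0.05), np.int64(1920)), (np.float64(0.06), np.int64(2769)), (np.float64(0.07), np.int64(2534)), (np.float64(0.08), np.int64(4052)), (np.float64(0.09), np.int64(2595)), (np.float64(0.1), np.int64(38351)), (np.float64(0.11), np.int64(0)), (np.float64(0.12), np.int64(0)), (np.float64(0.13), np.int64(0)), (np.float64(0.14), np.int64(0)), (np.float64(0.15), np.int64(0)), (np.float64(0.16), np.int64(679)), (np.float64(0.17), np.int64(556)), (np.float64(0.18), np.int64(736)), (np.float64(0.19), np.int64(1062)), (np.float64(0.2), np.int64(5638)), (np.float64(0.21), np.int64(6521)), (np.float64(0.22), np.int64(5545))]
```

View pics/c3.png

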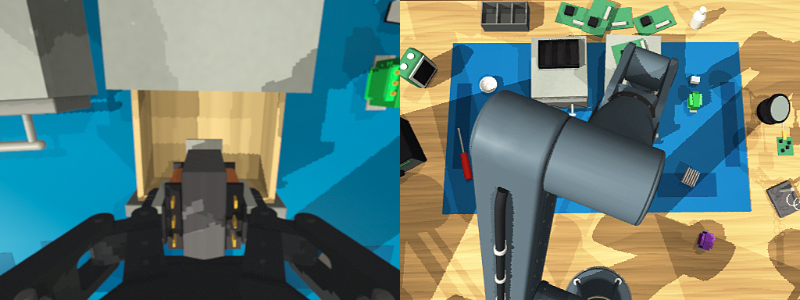

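The left half is the wrist view: the transformer (about (205,200)) hangs level over the open drawer. The drawer walls show at x ≈ 135 and 280, and the unit's front edge at row ≈ 92. I'll measure the walls, floor, unit edge and the held part from this cloud.

Run:
```python
from h import *
P=np.load("wrist3.npz")["P"]; Q=P.reshape(-1,3)
x,y,z=Q.T
u=Q[(z>.098)&(z<.108)&(y>-.25)&(y<.02)]
# unit front edge per y-bin
ys=np.arange(-.19,-.02,.02)
print("unit edge",[(round(b,2),round(u[(abs(u[:,1]-b)<.01),0].min(),4)) for b in ys if (abs(u[:,1]-b)<.01).any()])
print("unit y", np.percentile(u[:,1],[0.5,99.5]))
f=Q[(z>.019)&(z<.03)&(x>.54)&(x<.66)]
print("floor z",np.median(f[:,2]))
for b in (.57,.59,.61,.63):
    g=f[abs(f[:,0]-b)<.008]; w=Q[(z>.066)&(z<.086)&(abs(x-b)<.008)&(abs(y+.11)<.1)]
    if len(g): print(b,"floor y",np.percentile(g[:,1],[1,99]).round(4), "wall y",np.percentile(w[:,1],[2,98]).round(4) if len(w) else 0)
for lo,hi in((.199,.22),(.165,.175),(.205,.216)):
    t=Q[(z>lo)&(z<hi)&(abs(y+.11)<.03)]; print("held",lo,len(t),np.percentile(t,[2,50,98],axis=0).round(4).tolist())
```

```text
unit edge [(np.float64(-0.19), np.float64(0.6468)), (np.float64(-0.17), np.float64(0.648)), (np.float64(-0.15), np.float64(0.6485)), (np.float64(-0.13), np.float64(0.6496)), (np.float64(-0.11), np.float64(0.6501)), (np.float64(-0.09), np.float64(0.6513)), (np.float64(-0.07), np.float64(0.6518)), (np.float64(-0.05), np.float64(0.653)), (np.float64(-0.03), np.float64(0.6535))]
unit y [-0.20565008 -0.02738299]
floor z 0.02525117829792109
0.57 floor y [-0.1804 -0.0425] wall y [-0.186  -0.0368]
0.59 floor y [-0.1811 -0.0434] wall y [-0.187  -0.0377]
0.61 floor y [-0.1818 -0.0444] wall y [-0.1878 -0.0385]
0.63 floor y [-0.323  -0.0443] wall y [-0.1886 -0.0393]
held 0.199 11815 [[0.5683, -0.134, 0.2018], [0.5932, -0.11, 0.2101], [0.6145, -0.0862, 0.2169]]
held 0.165 1008 [[0.6034, -0.1291, 0.1653], [0.6152, -0.1102, 0.1671], [0.6206, -0.0909, 0.1742]]
held 0.205 11004 [[0.5681, -0.1313, 0.206], [0.5919, -0.11, 0.2101], [0.6143, -0.0886, 0.2127]]
```

Call:
{"fn": "servo_tool", "kwargs": {"rows": [[[0,2,15],0.9,-1],[[0,2,45],0.9,-1],[[0,2,75],0.9,-1],[[0,2,100],0.9,-1],[[0,2,115],0.9,-1],[[0,2,124],0.9,-1],[[0,2,130],0.9,-1],[[0,2,130],0.9,-1]]}}

```text
t: 5.4
tcp_pos: [0.5875, -0.1126, 0.216]
tool_rot: [1.0, -0.021, -0.001, -0.002]
force: [0.7, 0.1, -3.3]
finger_gap: 0.462
```

Call:
{"fn": "servo_tool", "kwargs": {"rows": [[[0,0,1],0,-1],[[0,0,2],0,-1],[[0,0,3],0,-1],[[0,0,4],0,-1],[[0,0,5],0,-1],[[0,0,5],0,-1]]}}

```text
t: 6.0
tcp_pos: [0.5874, -0.1125, 0.211]
tool_rot: [1.0, -0.021, -0.001, -0.002]
force: [0.2, 1.1, -2.6]
finger_gap: 0.46
```

Call:
{"fn": "servo_tool", "kwargs": {"rows": [[[0,0,1],0,-1],[[0,0,1],0,-1],[[0,0,2],0,-1],[[0,0,2],0,-1]]}}

```text
t: 6.4
tcp_pos: [0.5874, -0.1125, 0.2088]
tool_rot: [1.0, -0.021, -0.001, -0.002]
force: [0.0, 0.8, -3.4]
finger_gap: 0.464
```

Call:
{"fn": "servo_tool", "kwargs": {"rows": [[[0,0,1],0,-1],[[0,0,1],0,-1],[[0,0,1],0,-1]]}}

```text
t: 6.7
tcp_pos: [0.5874, -0.1125, 0.2078]
tool_rot: [1.0, -0.021, -0.001, -0.002]
force: [0.0, -0.2, -3.6]
finger_gap: 0.459
```

Call:
{"fn": "servo_tool", "kwargs": {"rows": [[[0,0,1],0,-1],[[0,0,1],0,-1],[[0,0,1],0,-1]]}}

```text
t: 7.0
tcp_pos: [0.5875, -0.1125, 0.2073]
tool_rot: [1.0, -0.021, -0.0, -0.002]
force: [0.3, 0.9, 3.1]
finger_gap: 0.462
```

It's touched down: the force went from -3.5 to +3.1 N. I'll release gently and retreat upward.

Call:
{"fn": "servo_tool", "kwargs": {"rows": [[[0,0,0],0,0.0],[[0,0,0],0,0.1],[[0,0,0],0,0.2],[[0,0,0],0,0.35],[[0,0,0],0,0.35],[[0,0,0],0,0.35]]}}

```text
t: 7.6
tcp_pos: [0.5875, -0.1125, 0.2073]
tool_rot: [1.0, -0.021, -0.0, -0.002]
force: [1.0, 0.0, -0.4]
finger_gap: 0.671
```

Call:
{"fn": "servo_tool", "kwargs": {"rows": [[[0,0,-5],0,0.35],[[0,0,-20],0,0.35],[[0,0,-45],0,0.35],[[0,0,-80],0,0.35],[[0,0,-115],0,0.35],[[0,0,-145],0,0.35],[[0,0,-160],0,0.35],[[0,0,-160],0,0.35]]}}

```text
t: 8.4
tcp_pos: [0.5882, -0.1133, 0.3714]
tool_rot: [1.0, -0.021, 0.003, -0.0]
force: [0.6, -0.8, -1.0]
finger_gap: 0.678
```

Run:
```python
from h import *
s=snapshot("wrist"); st=sense(); P=cloud(s); np.savez("w4.npz",P=P); cv2.imwrite("pics/w4.png",s["image"])
q=st["tool_rot"]; print(st["t"],st["tcp_pos"].round(4),q.round(4),st["force"].round(2),st["finger_gap"])
Q=P.reshape(-1,3); x,y,z=Q.T
t=Q[(z>.066)&(z<.08)&(abs(y+.112)<.035)&(abs(x-.588)<.045)]
r=cv2.minAreaRect((t[:,:2]*1000).astype(np.float32)); print("top z",np.percentile(t[:,2],[5,50,95]).round(4),r)
b=Q[(z>.055)&(z<.08)&(x<.5)&(abs(y+.11)<.08)]
if len(b): print("bar",np.percentile(b,[3,50,97],axis=0).round(4))
```

```text
8.45 [ 0.5877 -0.1131  0.3694] [ 0.9998 -0.0206  0.0015 -0.0011] [-1.17 -0.24 -0.67] 0.677330478284094
top z [0.068  0.0717 0.0734] ((588.3858032226562, -111.21605682373047), (39.907928466796875, 53.70353698730469), 87.18646240234375)
bar [[ 0.4782 -0.1527  0.0643]
 [ 0.4848 -0.1086  0.0693]
 [ 0.4973 -0.0625  0.0715]]
```

View pics/w4.png

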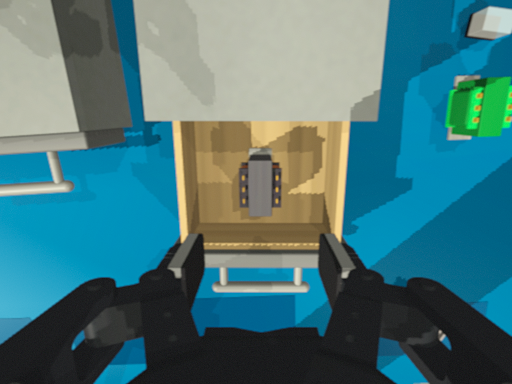

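The drawer view shows the transformer standing upright on the drawer floor at about (260,185), top at z = 0.072, which matches floor + 47 mm. The handle bar is at (260,287). I'll close the fingers, move to in front of the bar, and go down.

Call:
{"fn": "servo_tool", "kwargs": {"rows": [[[-15,0,0],0,-1],[[-50,0,0],0,-1],[[-90,0,0],0,-1],[[-125,0,0],0,-1],[[-145,0,0],0,-1],[[-153,0,0],0,-1],[[-153,0,0],0,-1],[[-153,0,0],0,-1]], "force": 40}}

```text
t: 9.25
tcp_pos: [0.4359, -0.1072, 0.3689]
tool_rot: [1.0, -0.021, 0.002, -0.001]
force: [0.1, 0.1, 0.2]
finger_gap: -0.002
```

Call:
{"fn": "servo_tool", "kwargs": {"rows": [[[0,0,20],0,-1],[[0,0,55],0,-1],[[0,0,90],0,-1],[[0,0,120],0,-1],[[0,0,138],0,-1],[[0,0,146],0,-1],[[0,0,146],0,-1]]}}

```text
t: 9.95
tcp_pos: [0.4373, -0.1072, 0.2218]
tool_rot: [1.0, -0.021, 0.002, -0.001]
force: [-0.1, 0.1, 0.1]
finger_gap: -0.001
```

Call:
{"fn": "servo_tool", "kwargs": {"rows": [[[6,0,0],0,-1],[[12,0,0],0,-1],[[17,0,0],0,-1],[[21,0,0],0,-1],[[25,0,0],0,-1],[[29,0,0],0,-1],[[33,0,0],0,-1],[[38,0,0],0,-1]]}}

```text
t: 10.75
tcp_pos: [0.4751, -0.1086, 0.2219]
tool_rot: [1.0, -0.021, 0.001, -0.001]
force: [-0.8, 0.5, 1.4]
finger_gap: -0.001
```

Call:
{"fn": "servo_tool", "kwargs": {"rows": [[[6,0,0],0,-1],[[13,0,0],0,-1],[[20,0,0],0,-1],[[28,0,0],0,-1],[[36,0,0],0,-1],[[44,0,0],0,-1],[[52,0,0],0,-1],[[60,0,0],0,-1]]}}

```text
t: 11.55
tcp_pos: [0.5357, -0.1111, 0.2219]
tool_rot: [1.0, -0.021, 0.001, -0.001]
force: [-1.7, -0.7, -0.5]
finger_gap: 0.003
```

Call:
{"fn": "servo_tool", "kwargs": {"rows": [[[6,0,0],0,-1],[[12,0,0],0,-1],[[17,0,0],0,-1],[[22,0,0],0,-1],[[26,0,0],0,-1],[[30,0,0],0,-1]]}}

```text
t: 12.15
tcp_pos: [0.5659, -0.1123, 0.2219]
tool_rot: [1.0, -0.02, 0.001, -0.001]
force: [-0.4, -0.4, -0.2]
finger_gap: -0.0
```

Run:
```python
from h import *
a={n:snapshot(n) for n in("wrist","scene")}; st=sense()
cv2.imwrite("pics/c5.png",np.hstack([cv2.resize(a[n]["image"],(400,300)) for n in a]))
print(st["t"],st["tcp_pos"].round(4),st["force"].round(2))
for n,s in a.items():
    Q=cloud(s).reshape(-1,3); x,y,z=Q.T
    f=Q[(z>.083)&(z<.095)&(abs(y+.112)<.08)&(x>.52)&(x<.66)]
    if len(f): print(n,"face top x",np.percentile(f[:,0],[2,25,50,75,98]).round(4),len(f))
```

```text
12.25 [ 0.5665 -0.1124  0.2221] [-0.71  0.25  0.45]
wrist face top x [0.5717 0.6201 0.6243 0.6285 0.6518] 24371
scene face top x [0.575  0.624  0.6291 0.6333 0.6375] 472
```

View pics/c5.png

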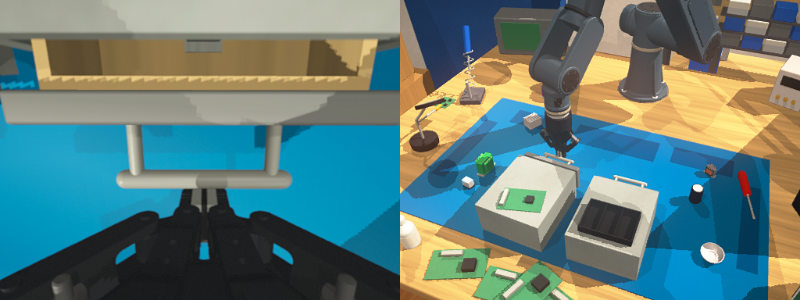

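The wrist view (left half) shows the fingers on the bar at (205,185) and the drawer still open by about 20 mm. I'll push on gently to the stop.

Call:
{"fn": "servo_tool", "kwargs": {"rows": [[[3,0,0],0,-1],[[6,0,0],0,-1],[[9,0,0],0,-1],[[12,0,0],0,-1],[[14,0,0],0,-1]]}}

```text
t: 12.75
tcp_pos: [0.5808, -0.1129, 0.2221]
tool_rot: [1.0, -0.021, 0.002, -0.001]
force: [-1.2, 0.8, -0.7]
finger_gap: -0.001
```

Call:
{"fn": "servo_tool", "kwargs": {"rows": [[[2,0,0],0,-1],[[3,0,0],0,-1],[[4,0,0],0,-1]]}}

```text
t: 13.05
tcp_pos: [0.5846, -0.1131, 0.2221]
tool_rot: [1.0, -0.02, 0.001, -0.001]
force: [-4.0, 0.8, 1.4]
finger_gap: -0.001
```

Call:
{"fn": "servo_tool", "kwargs": {"rows": [[[1,0,0],0,-1],[[2,0,0],0,-1],[[3,0,0],0,-1]]}}

```text
t: 13.35
tcp_pos: [0.5858, -0.1132, 0.222]
tool_rot: [1.0, -0.02, -0.002, -0.002]
force: [-9.2, -2.6, 5.7]
finger_gap: -0.003
```

Call:
{"fn": "servo_tool", "kwargs": {"rows": [[[1,0,0],0,-1],[[2,0,0],0,-1],[[2,0,0],0,-1]]}}

```text
t: 13.65
tcp_pos: [0.5865, -0.1133, 0.222]
tool_rot: [1.0, -0.02, -0.004, -0.002]
force: [-7.5, -1.5, 5.6]
finger_gap: 0.0
```

Run:
```python
from h import *
s=snapshot("wrist"); st=sense(); cv2.imwrite("pics/w6.png",s["image"])
print(st["t"],st["tcp_pos"].round(4),st["force"].round(2))
Q=cloud(s).reshape(-1,3); x,y,z=Q.T
for b in (-.19,-.17,-.05,-.03):
    m=abs(y-b)<.006; f=Q[m&(z>.083)&(z<.095)&(x>.58)&(x<.68)]; u=Q[m&(z>.098)&(z<.105)&(x<.75)]
    print(b,"face",np.percentile(f[:,0],[3,97]).round(4) if len(f) else 0,"unit edge",u[:,0].min().round(4) if len(u) else 0)
```

```text
13.7 [ 0.5865 -0.1133  0.222 ] [-6.6  -1.18  4.43]
-0.19 face [0.6328 0.6464] unit edge 0.6471
-0.17 face [0.6335 0.6472] unit edge 0.6478
-0.05 face [0.6386 0.6522] unit edge 0.6528
-0.03 face [0.6392 0.6529] unit edge 0
```

View pics/w6.png

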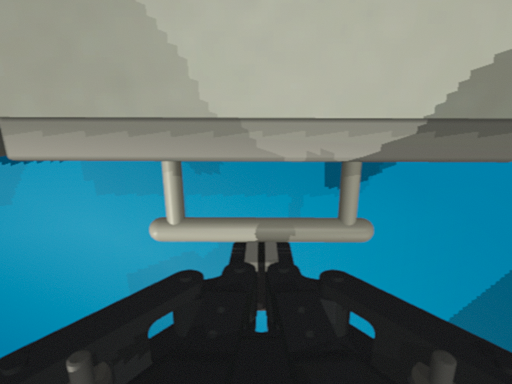

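The drawer face (row ≈ 120–160) lies against the unit's front edge with no visible gap. One firmer nudge will confirm the stop, then I'll back off.

Call:
{"fn": "servo_tool", "kwargs": {"rows": [[[1,0,0],0,-1],[[2,0,0],0,-1],[[3,0,0],0,-1],[[3,0,0],0,-1]]}}

```text
t: 14.1
tcp_pos: [0.5876, -0.1134, 0.2221]
tool_rot: [1.0, -0.019, -0.008, -0.002]
force: [-9.1, -2.3, 6.8]
finger_gap: -0.002
```

Call:
{"fn": "servo_tool", "kwargs": {"rows": [[[-3,0,0],0,-1],[[-8,0,0],0,-1],[[-20,0,0],0,-1],[[-40,0,0],0,-1],[[-55,0,0],0,-1],[[-65,0,-20],0,-1],[[-75,0,-60],0,-1],[[-75,0,-100],0,-1]]}}

```text
t: 14.9
tcp_pos: [0.5132, -0.1107, 0.3235]
tool_rot: [1.0, -0.02, -0.009, -0.003]
force: [0.4, -0.5, -0.3]
finger_gap: -0.003
```

Call:
{"fn": "servo_tool", "kwargs": {"rows": [[[0,0,-10],0,-1],[[0,0,-10],0,-1],[[0,0,-10],0,-1]]}}

```text
t: 15.2
tcp_pos: [0.5133, -0.1106, 0.3328]
tool_rot: [1.0, -0.02, -0.009, -0.003]
force: [-0.4, 0.8, 0.5]
finger_gap: -0.002
```

Run:
```python
from h import *
a={n:snapshot(n) for n in("wrist","scene")}; st=sense()
cv2.imwrite("pics/c7.png",np.hstack([cv2.resize(s["image"],(400,300)) for s in a.values()]))
print(st["t"],st["tcp_pos"].round(4),st["force"].round(2),abs(st["qd"]).max())
Q=cloud(a["wrist"]).reshape(-1,3); x,y,z=Q.T
for b in (-.17,-.14,-.11,-.08,-.05):
    m=abs(y-b)<.006; f=Q[m&(z>.083)&(z<.095)&(x>.58)&(x<.68)]; u=Q[m&(z>.098)&(z<.105)&(x<.75)]
    print(b,"face",np.percentile(f[:,0],[3,97]).round(4) if len(f) else 0,"unit edge",u[:,0].min().round(4) if len(u) else 0)
```

```text
15.3 [ 0.5131 -0.1105  0.3319] [-0.31 -0.28 -0.06] 0.00490571723031745
-0.17 face [0.6326 0.6397] unit edge 0
-0.14 face [0.6339 0.6408] unit edge 0
-0.11 face [0.6352 0.642 ] unit edge 0
-0.08 face [0.6364 0.6432] unit edge 0
-0.05 face [0.6377 0.6445] unit edge 0
```

View pics/c7.png

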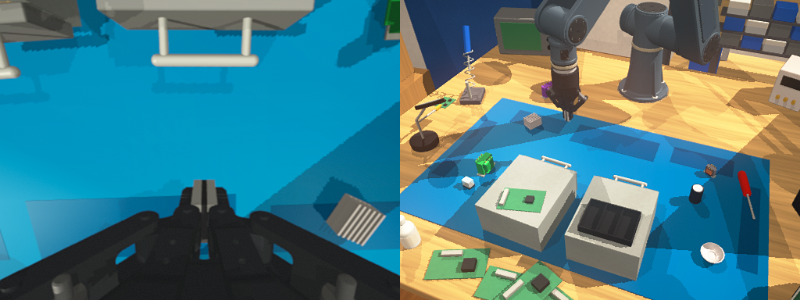

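The drawer looks the same as the shut neighbour. Its face stayed at the same x through the extra push, so it is on its stop, and the robot is clear of everything.

```bash
python3 -c "
from station import sign_off; print(sign_off())"
```

```text
the job is handed in; nothing more can be done
None
```

The larger transformer is standing upright inside the drawer, the drawer is pushed shut, and I handed the job in at about 15.3 s.

- **Grasp and placing:** I gripped the transformer by its copper windings and lowered it until it touched the drawer floor at low force (about 6.5 N), then let go. The wrist view taken before shutting showed it standing upright, with its top at z = 0.072 m, which matches the drawer floor plus 47 mm.
- **Drawer:** I pushed on the bar handle until the drawer stopped. Its face lies against the unit's front edge, within about 1 mm by depth. An extra push of about 9 N left the face where it was. During that push the tool tilted slightly and moved about 1 mm, but the drawer did not.
- **Last look:** The gripper was clear of everything, with no reading on the wrist force. The small transformer and the look-alikes were where they started.
- **Not checked:** I could not see the transformer once the drawer was shut, so its pose inside is inferred from the gentle push.

No check failed. Early depth readings from the different cameras differed by a few millimetres, so I worked from the closer wrist-camera readings.

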